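# Set the dust extractor's speed selector to five and start it

## Task

Push the orange pointer of the speed selector round clockwise with a fingertip, click by click, up to speed five (the fifth white mark after the red off mark) without going past five, and leave it resting in that click. Then press the green start button fully down and let it come up again. Do not pinch the pointer, do not press the start button before the speed is set, do not press the red stop button, and leave the bamboo pieces and the glue gun where they are.

Things in the scene. Friction and masses are not known exactly. Their poses are not given: they have to be found in the camera images.
- console: Grey box screwed to the bench, 200 (x) x 290 (y) x 70 mm high, with a dark flat top panel. Origin at the centre of its underside; its x points away from the robot at yaw 0, its y to the left. On the panel: selector axis at (0, +60 mm), green start button at (+20, -95 mm), red stop button at (-55, -95 mm).
- dial_axis (a point): Point on the selector's vertical turning axis at the height of the panel (70 mm above the bench). A black skirt disc of 32 mm radius rises 8.5 mm above the panel, a black hub of 15 mm radius 36 mm. Flat marks around it, 60 to 77 mm from the axis: a red one at off, then seven white ones for speeds 1 to 7, growing in size.
- pointer (a point): Point on the top edge of the selector's orange pointer, 40 mm out from the axis and 38 mm above the panel. The pointer is an upright flat lever, 11 mm thick, reaching to 52 mm from the axis, from 10 to 38 mm above the panel, with a white line along its top; it shows the set speed. Its x axis points outward along the pointer.
- selector (a joint): Selector angle in rad, growing clockwise seen from above. Clicks every 0.5236 rad (30 deg): 0 off, 0.524 speed 1, ... 2.618 speed 5, ... 3.665 speed 7 (end stop). At off the pointer stands 105 deg anticlockwise of the console's +x, at speed 5 45 deg clockwise of it. Turning on a click takes up to 0.15 N m; past half-way it snaps into the next click. Starts at off, 1 or 2.
- start_top (a point): Centre of the top of the green start button, a round spring push button of 28 mm diameter in a black housing; travel 6 mm straight down, 5 N when fully down, comes back up by itself.
- start (a joint): Travel of the start button in m: 0 up, 0.006 fully down (0.0045 counts as pressed).
- stop_top (a point): Centre of the top of the red stop button, same size as the start button, 75 mm nearer the robot. Not to be pressed.
- stop (a joint): Travel of the stop button in m: 0 up, 0.006 fully down.
- bamboo_ring: Loose pale bamboo ring, 38 mm outside diameter, 30 mm high, standing on the console's panel near its far edge. Origin at the centre of its underside.
- bamboo_cup: Loose bamboo cup, 60 mm across the rim, 65 mm high, standing on the bench to the right of the console. Origin at the centre of its underside.
- glue_gun: Loose light blue hot glue gun lying on its side on the bench to the left of the console, about 160 x 125 x 34 mm. Origin under its barrel, x along the barrel to the nozzle.
There are look-alikes about, which are no part of the job. What is meant by the bamboo_ring is not purple, and is the smaller of those in its own colour.

How it is judged:
On the way, in this order (a step that is already met when the one before it is completed fails the run):
1. the selector rests in the click of speed five (value of joint selector between 2.488 and 2.748 rad and velocity of joint selector between -0.2 and 0.2 rad/s), for 0.3 s.
2. the start button is pressed fully down (value of joint start above 0.0045 m), for 0.05 s.
At the end, for the whole second after the job is handed in: The selector rests within 0.13 rad of speed five (2.618 rad), both buttons are up again, and ring, cup and glue gun are at rest within 15 mm of where they stood (value of joint selector between 2.488 and 2.748 rad and value of joint each of start, stop below 0.001 m and velocity of joint selector between -0.1 and 0.1 rad/s and distance of each of bamboo_ring, bamboo_cup, glue_gun from where it was at the start of the episode below 0.015 m and linear speed of each of bamboo_ring, bamboo_cup, glue_gun below 0.02 m/s); the robot touches nothing.
It fails at once if the selector goes past speed five (more than 0.33 rad beyond its click) (value of joint selector above 2.948 rad).
It fails at once if the start button is pressed (over 3 mm) while the selector is not at speed five (value of joint start above 0.003 m and not (value of joint selector between 2.488 and 2.748 rad)).
It fails at once if the stop button is pressed (over 2 mm) (value of joint stop above 0.002 m).
It fails at once if the pointer is pinched (fingers press on both its flanks, over 2 N each) (contact force between the fingers and selector_c0 above 2 N and contact force between the fingers and selector_c1 above 2 N).
It fails at once if a bystander is moved over 15 mm or lifted (not (distance of bamboo_ring from where it was at the start of the episode below 0.015 m) or not (distance of bamboo_cup from where it was at the start of the episode below 0.015 m) or not (distance of glue_gun from where it was at the start of the episode below 0.015 m)).
It also fails if it takes over 58 s, if anything falls off the work surface, if the arm or the gripper's body presses on something with over 40 N, if the wrist force passes 120 N, or if a joint passes its speed limit or range.

## Robot

A 7-joint arm with a two-finger parallel gripper is mounted at the origin on the work surface. World frame = base frame: x ahead of the robot, y to its left, z up, the work surface at z = 0. Lengths are in m, angles in rad, forces in N, time in s.
With the tool pointing down it reaches from about 0.35 to 0.9 m from the base axis. Payload 8.1 kg.
Tool frame: the origin (TCP) lies on the centre line of the jaws, within the pads' length; the fingertips stand 17 mm ahead of it and the grasp point (between the pads) lies 2 mm behind it; z points along the fingers, y is the direction in which the jaws open and shut (so a half turn about z gives the same grasp; the last joint's range is limited). The gripper opens to 92 mm and grips with 3 to 60 N. Pads are 19 mm wide; open, the fingers measure 130 mm over their backs; the gripper's body (75 mm by 190 mm) begins 47 mm behind the grasp point.
Start: joints at [-1.453, 0.434, 0.025, 1.573, -0.012, 1.134, -0.075], TCP at [0.137, 0.61, 0.244] pointing down, gripper open.
Joint ranges: [-2.62, 2.62], [-0.44, 2.09], [-1.27, 1.32], [0.08, 2.57], [-1.32, 4.46], [0.12, 2], [-2.74, 2.74]. Speed limits (rad/s): [2.22, 2.22, 3.01, 3.01, 3.14, 3.14, 3.14].

## Interface

Orientations are given as a rotation vector (axis times angle).
In Python, from cell import arm, imaging, job gives the robot as it stands.
- The arm moves only by the tool jog_arm, never from a script. Its argument "moves" is a list of rows, each an object with "fingers": the closure, from -1 (fully open) to 1 (shut); "xyz": the shift along the tool's x, y, z in cm, a list of three; "angular": the turn, a rotation vector about the tool's x, y, z in rad, a list of three. In form: [{"fingers": fingers, "xyz": [dx, dy, dz], "angular": [ax, ay, az]}, ...]. A call has 1 to 12 rows; each row is the pose to reach, as a shift and turn from the pose commanded when the call began, along the tool's axes at that moment; what a row does not reach only later rows make up. A row lasts 1/8 s, in which the tool goes at most 62.5 mm and 10.7 degrees, less where a joint would pass 70% of its speed; a pose out of reach is approached as far as the arm can. A call with a gripper value outside its range is refused whole. The fingers move at their own pace and stop on an object; "grip_force" is the grip in N (left out, the last holds). Time passes only in rows, so rows that repeat a pose let the fingers close. It gives the time, the measured TCP pose, the force and the opening at its end, in the units of the state.
- arm.observe(): the state, without advancing time (a new reading comes with each control period).
- imaging.get_image(name): name is "scene" or "top" or "wrist"; returns the picture (384x512x3 uint8, red, green, blue); there is no depth.
- imaging.camera_params(name): a dict with "fx", "fy", "cx", "cy" (pixels), "rvec" (rotation vector, rad) and "tvec" (3), from world to camera coordinates, as OpenCV has them; the wrist camera has in their place "hand_eye" (4x4, takes a point from camera to tool coordinates, whose origin is the TCP and whose axes are the flange's). Camera axes: x right, y down, z forward; pixel columns grow to the right and rows downward; lengths in m; the calibration is good to about 2 mm. A picture is of the moment at which its call begins: read the wrist's pose just before it. camera_params takes no time and is no camera call.
- job.sign_off(): hands the job in, once; it reports no verdict.
The state is a dict: "clock": time; "joints": joint angles; "dq": joint speeds; "joint_efforts": joint torques, N m; "position": TCP position; "ee_rot": TCP orientation; "force": force on the tool from outside, world axes, zero at the start; "ft_torque": the same for the moment, N m; "width": opening from 0.0 (shut) to 1.0 (fully open).
Only numpy, scipy, OpenCV 4.12 (cv2) and the standard library are available. Lean on these libraries where they do the work, as an engineer would, in place of code of your own. Each camera call takes 0.05 s, during which the arm holds its last target. There are 200 camera calls.

## Working session

There is one attempt and no reset: what is moved stays moved. The work goes in short steps, Python scripts to look and compute and a tool call to move; the robot and the scene stay as the last step left them, time stands still between calls to the robot, and variables do not carry over. Pictures are saved under pics/ and viewed, about 8 in all and at most 12, crops included, and the job is handed in when it is done.

Besides the shell and the picture viewer there is one more tool, called after "Emit:" by a JSON object that holds its "op" and its "data", one argument or row to a line. jog_arm: Moves the arm, as the interface text tells. Its arguments: {"type":"object","properties":{"moves":{"type":"array"},"grip_force":{"type":"number"}},"required":["moves"]}

```bash
mkdir -p pics; cat > h.py <<'E'
import numpy as np,cv2
from cell import arm,imaging,job
def save(cam,name,crop=None,s=1):
    im=imaging.get_image(cam)[:,:,::-1]
    if crop: x0,y0,x1,y1=crop; im=im[y0:y1,x0:x1]
    if s!=1: im=cv2.resize(im,None,fx=s,fy=s,interpolation=cv2.INTER_CUBIC)
    cv2.imwrite('pics/'+name,im)
def KRt(cam):
    p=imaging.camera_params(cam)
    return np.array([[p['fx'],0,p['cx']],[0,p['fy'],p['cy']],[0,0,1]]),cv2.Rodrigues(np.array(p['rvec'],float))[0],np.array(p['tvec'],float)
def ray(cam,uv,z):
    K,R,t=KRt(cam); d=R.T@np.linalg.solve(K,[*uv,1]); c=-R.T@t
    return c+d*(z-c[2])/d[2]
def proj(cam,P):
    K,R,t=KRt(cam); q=(np.atleast_2d(P)@R.T+t)@K.T; return q[:,:2]/q[:,2:]
E
python3 - <<'E'
from h import *
a=imaging.get_image('scene');b=imaging.get_image('top')
cv2.imwrite('pics/s0.png',a[:,:,::-1]);cv2.imwrite('pics/t0.png',cv2.resize(b[:,:,::-1],(800,600)))
print(arm.observe())
for c in('scene','top'):
    K,R,t=KRt(c);print(c,K[0,0],-R.T@t,R[2])
print(imaging.camera_params('wrist'))
E
```

```text
{'clock': 0.1, 'joints': array([-1.45259837,  0.43516782,  0.02495736,  1.57399412, -0.0115592 ,
        1.13399423, -0.07510233]), 'dq': array([ 0.0004515 ,  0.00013743, -0.0004305 , -0.00348948, -0.00060876,
        0.00129287, -0.00186472]), 'joint_efforts': array([ 2.47471675e-03, -6.69117093e+01,  9.87597518e-01, -3.15142822e+01,
       -6.05944754e-02,  3.74279078e-02,  3.43482623e-05]), 'position': array([0.1368392 , 0.60939759, 0.24301887]), 'ee_rot': array([ 3.46185923e-01,  3.12245655e+00, -2.22978354e-03]), 'force': array([ 0.01787201,  0.25658037, -0.0116106 ]), 'ft_torque': array([-0.0258155 , -0.02024474,  0.01530206]), 'width': 0.9991884213962352}
scene 438.12975950307606 [ 1.10718593 -0.76522938  0.79694584] [-0.42624682  0.69718508 -0.57640837]
top 355.3272055644261 [0.55664214 0.05500294 1.09416478] [ 0.05387095 -0.00186055 -0.99854617]
{'fx': 329.44354576828573, 'fy': 329.44354576828573, 'cx': 254.49060606238962, 'cy': 193.0973685326515, 'hand_eye': array([[-9.12536970e-04, -9.52993144e-01, -3.02990487e-01,
         8.14559516e-02],
       [ 9.99999550e-01, -7.90570926e-04, -5.25191034e-04,
         5.74816961e-04],
       [ 2.60967984e-04, -3.02990830e-01,  9.52993436e-01,
        -1.40441889e-01],
       [ 0.00000000e+00,  0.00000000e+00,  0.00000000e+00,
         1.00000000e+00]])}
```

View pics/s0.png

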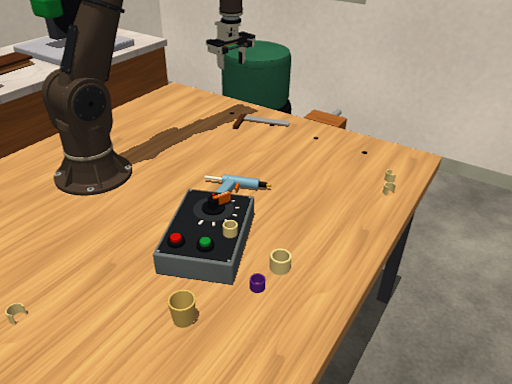

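View pics/t0.png

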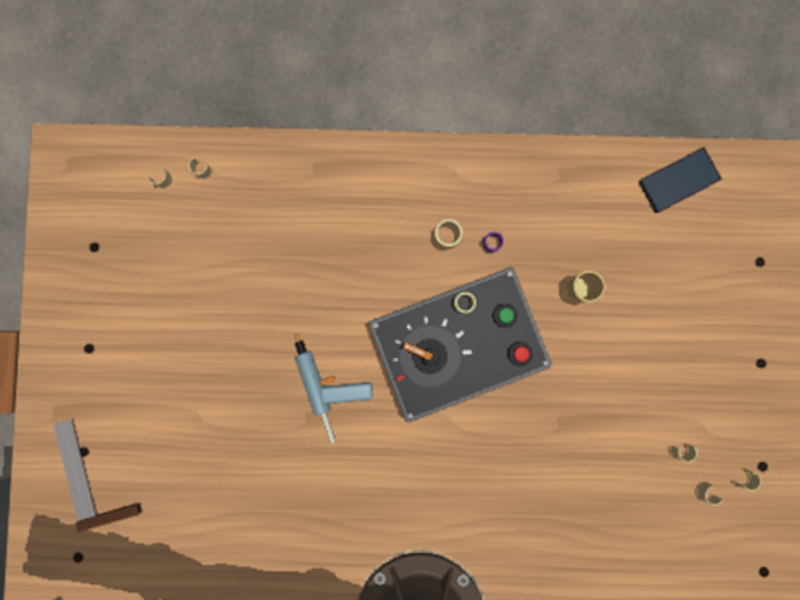

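The top view (800×600) shows the console at about (460,345) and the selector hub at about (430,355). The pointer aims at about (405,345). Ring candidates:
- pale ring on the panel, (465,302)
- larger pale ring on the bench, (448,233)
- purple ring, (492,242)
- broken pieces near the table edges
- cup, (588,287)

By the description, the bamboo_ring is the one on the panel. Next is a close crop to check this and measure.

```bash
python3 - <<'E'
from h import *
save('top','t1.png',(225,165,385,275),5)
E
```

```text
(no output)
```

View pics/t1.png

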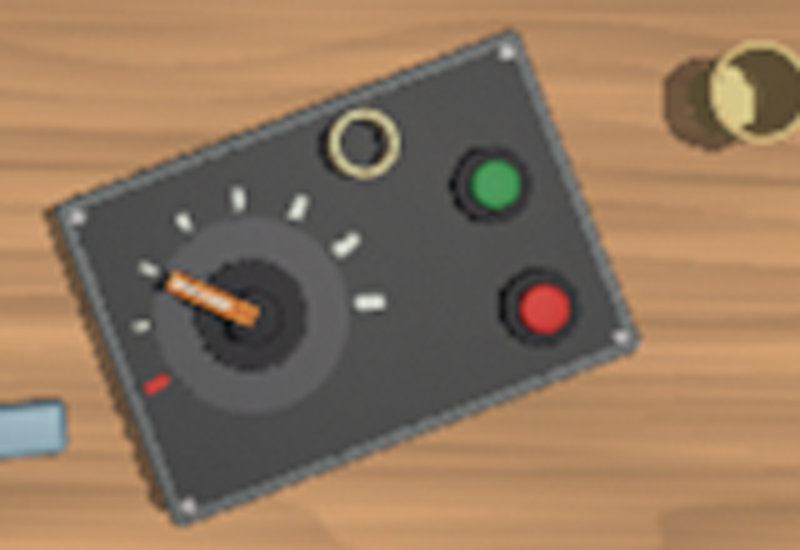

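The crop shows a red off mark at (157,384) and white marks 1 to 7 at (141,326), (149,268), (184,221), (238,198), (298,207), (346,243) and (370,302). The pointer is at speed 2. The ring on the panel is at (363,144), green at (496,184) and red at (546,308). Next I fit the console pose.

```bash
cat >> h.py <<'E'
def full(p): return (225+(p[0]-2)/5,165+(p[1]-2)/5)
E
python3 - <<'E'
from h import *
from scipy.optimize import least_squares
px=[(157,384),(141,326),(149,268),(184,221),(238,198),(298,207),(346,243),(370,302)]
W=np.array([ray('top',full(p),.07)[:2] for p in px])
a=np.radians(105-30*np.arange(8))
M=np.c_[68.5e-3*np.cos(a),.06+68.5e-3*np.sin(a)]
cor={(516,32):(.1,-.145),(636,342):(-.1,-.145),(186,522):(-.1,.145),(52,210):(.1,.145)}
# panel corners
W2=np.array([ray('top',full(p),.07)[:2] for p in cor]);M2=np.array(list(cor.values()))
def f(q,W,M):
    c,s=np.cos(q[2]),np.sin(q[2]); return ((M@np.array([[c,s],[-s,c]])+q[:2])-W).ravel()
for A,B in((W,M),(W2,M2),(np.r_[W,W2],np.r_[M,M2])):
    r=least_squares(f,[.55,0,.3],args=(A,B)); print(r.x.round(4),np.degrees(r.x[2]).round(1),(r.fun.reshape(-1,2)*1e3).round(1).tolist())
q=r.x;c,s=np.cos(q[2]),np.sin(q[2])
P=lambda m:np.array([c*m[0]-s*m[1]+q[0],s*m[0]+c*m[1]+q[1]])
print('axis',P((0,.06)),'start',P((.02,-.095)),'stop',P((-.055,-.095)))
for z in(.08,.09,.1): print(z,'green',ray('top',full((496,184)),z),'red',ray('top',full((546,308)),z))
for z in (.09,.10): print('ring top',ray('top',full((363,144)),z), 'cup',ray('top',full((760,92)),.065))
print('ptr tip',ray('top',full((171,281)),.108))
# scene check
pts=[[*P((0,.06)),.07+.036],[*P((.02,-.095)),.09],[*P((-.055,-.095)),.09],[*P((-.1,-.145)),.07],[*P((.1,-.145)),.07],[*P((.1,.145)),.07],[*P((-.1,.145)),.07]]
print(proj('scene',pts).round(1))
E
```

```text
[ 0.5255 -0.063   0.3979] 22.8 [[-1.5, -0.7], [-1.7, 3.2], [0.2, 2.6], [1.1, 0.8], [0.9, -1.1], [0.9, -1.6], [-0.4, -1.9], [0.4, -1.3]]
[ 0.526  -0.0613  0.3964] 22.7 [[5.6, 0.1], [-1.7, -6.4], [-6.1, 4.9], [2.3, 1.4]]
[ 0.5256 -0.0624  0.3973] 22.8 [[-1.3, -0.1], [-1.5, 3.8], [0.4, 3.2], [1.3, 1.3], [1.1, -0.6], [1.1, -1.1], [-0.3, -1.3], [0.6, -0.8], [5.3, -0.9], [-1.9, -7.6], [-6.6, 3.7], [1.7, 0.3]]
axis [ 0.50242791 -0.00710196] start [ 0.58083875 -0.14229345] stop [ 0.51167939 -0.17131039]
0.08 green [ 0.58016782 -0.14392887  0.08      ] red [ 0.51026602 -0.17313816  0.08      ]
0.09 green [ 0.57993585 -0.14196733  0.09      ] red [ 0.51072331 -0.17088861  0.09      ]
0.1 green [ 0.57970388 -0.1400058   0.1       ] red [ 0.51118059 -0.16863907  0.1       ]
ring top [ 0.60096262 -0.06643848  0.09      ] cup [ 0.63722565 -0.29980253  0.065     ]
ring top [ 0.60052125 -0.06522911  0.1       ] cup [ 0.63722565 -0.29980253  0.065     ]
ptr tip [0.52206044 0.04085312 0.108     ]
[[211.3 198.3]
 [203.7 240.9]
 [174.  237. ]
 [150.1 254.4]
 [231.6 265.5]
 [252.8 195.6]
 [185.7 187.9]]
```

```bash
cat >> h.py <<'E'
from scipy.spatial.transform import Rotation as Ro
AX=np.array([.5025,-.007])
def goto(pos,yaw):
    """shift/turn in tool axes (cm, rad) to TCP pos, tool down, tool x at yaw(deg)"""
    o=arm.observe(); R=Ro.from_rotvec(o['ee_rot']); y=np.radians(yaw)
    T=Ro.from_matrix(np.array([[np.cos(y),np.sin(y),0],[np.sin(y),-np.cos(y),0],[0,0,-1]]))
    print((R.inv().apply(np.array(pos)-o['position'])*100).round(2).tolist(),(R.inv()*T).as_rotvec().round(3).tolist())
def push(phi,gap,z=.107,rad=.04):
    """TCP pose with shut finger's back 'gap' m behind pointer flank at world angle phi"""
    p=np.radians(phi); r=np.array([np.cos(p),np.sin(p)]); t=np.array([r[1],-r[0]])
    return [*(AX+rad*r-(.0245+gap)*t),z],phi
def st():
    o=arm.observe(); print(round(o['clock'],2),o['joints'].round(2),o['position'].round(4),o['ee_rot'].round(3),o['force'].round(1),round(o['width'],2))
E
python3 -c "
from h import *
print(push(67.8,.012)); goto(*push(67.8,.012,.24))"
```

```text
([np.float64(0.48381935512717383), np.float64(0.04382601211127385), 0.107], 67.8)
[-46.25, -47.59, 0.38] [-0.001, 0.001, 1.737]
```

Emit:
{"op": "jog_arm", "data": {
  "moves": [
    {"fingers": 1,"xyz": [-4,-4,0],"angular": [0,0,0.15]},
    {"fingers": 1,"xyz": [-8,-8,0],"angular": [0,0,0.3]},
    {"fingers": 1,"xyz": [-12,-12,0],"angular": [0,0,0.45]},
    {"fingers": 1,"xyz": [-16,-16,0],"angular": [0,0,0.6]},
    {"fingers": 1,"xyz": [-20,-20,0],"angular": [0,0,0.75]},
    {"fingers": 1,"xyz": [-24,-24,0],"angular": [0,0,0.9]},
    {"fingers": 1,"xyz": [-28,-28,0],"angular": [0,0,1.05]},
    {"fingers": 1,"xyz": [-32,-32,0],"angular": [0,0,1.2]},
    {"fingers": 1,"xyz": [-36,-36,0],"angular": [0,0,1.35]},
    {"fingers": 1,"xyz": [-40,-40,0],"angular": [0,0,1.5]},
    {"fingers": 1,"xyz": [-43,-44,0],"angular": [0,0,1.65]},
    {"fingers": 1,"xyz": [-46.2,-47.6,0.3],"angular": [0,0,1.737]}
  ],
  "grip_force": 10
}}

```text
clock: 1.65
position: [0.4839, 0.0426, 0.2409]
ee_rot: [-2.611, -1.748, -0.001]
force: [0.3, -0.1, -0.3]
width: 0.01
```

```bash
python3 -c "
from h import *
st(); goto(*push(67.8,.012))"
```

```text
1.65 [-0.73  0.23  0.66  1.95 -0.16  1.02 -0.4 ] [0.4839 0.0426 0.2409] [-2.611e+00 -1.748e+00 -1.000e-03] [ 0.3 -0.1 -0.3] 0.01
[0.11, -0.06, 13.39] [0.0, -0.001, -0.004]
```

Emit:
{"op": "jog_arm", "data": {
  "moves": [
    {"fingers": 1,"xyz": [0,0,5],"angular": [0,0,0]},
    {"fingers": 1,"xyz": [0,0,9],"angular": [0,0,0]},
    {"fingers": 1,"xyz": [0.1,0,12],"angular": [0,0,0]},
    {"fingers": 1,"xyz": [0.1,0,13],"angular": [0,0,0]},
    {"fingers": 1,"xyz": [0.1,0,13.4],"angular": [0,0,0]},
    {"fingers": 1,"xyz": [0.1,0,13.4],"angular": [0,0,0]}
  ]
}}

```text
clock: 2.4
position: [0.4843, 0.0452, 0.1075]
ee_rot: [2.607, 1.753, 0.002]
force: [0.1, -0.8, -0.7]
width: 0.002
```

```bash
python3 -c "
from h import *
st(); a=imaging.get_image('wrist')[:,:,::-1]; cv2.imwrite('pics/w1.png',a)
save('scene','s1.png',(140,140,290,270),5)
for k in (50,45,40): goto(*push(67.8-k+40,-.0))"
```

```text
2.4 [-0.63  0.42  0.56  2.1  -0.34  0.71 -0.23] [0.4843 0.0452 0.1075] [2.607e+00 1.753e+00 2.000e-03] [ 0.1 -0.8 -0.7] 0.0
[0.21, 1.93, 0.07] [0.001, -0.001, 0.175]
[0.04, 1.55, 0.07] [0.001, -0.001, 0.088]
[-0.16, 1.2, 0.07] [0.001, -0.001, 0.0]
```

View pics/w1.png

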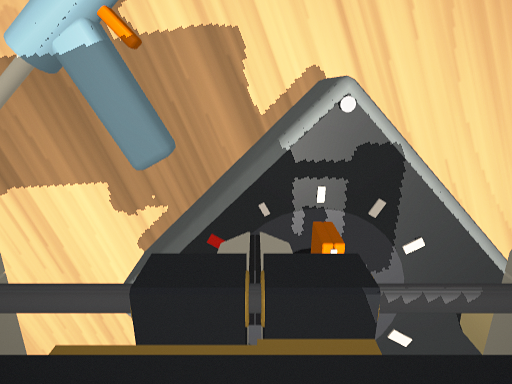

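View pics/s1.png

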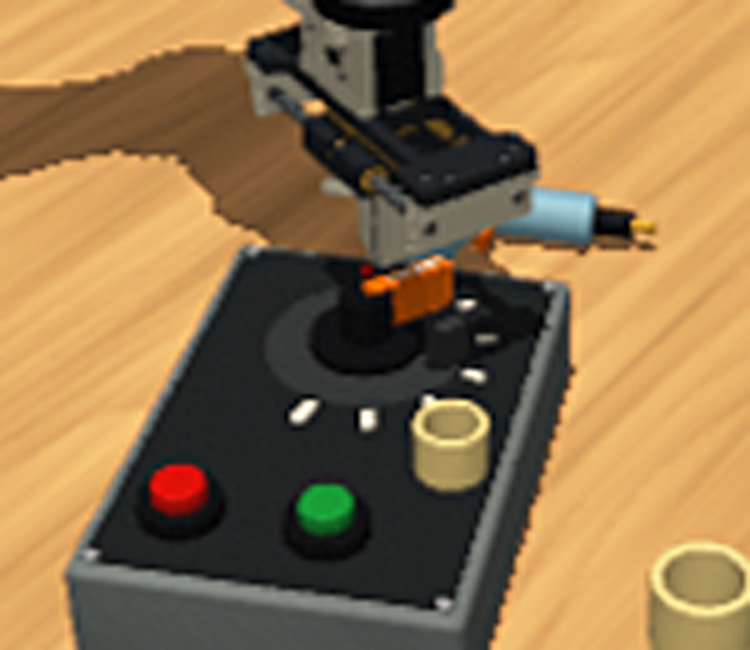

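The wrist view has the shut fingertips at (218–292, 245) and the pointer at (312–345, 240), with a clear gap on the anticlockwise side. The scene crop confirms the small pale ring on the panel at (450,440) and the finger beside the pointer. Next I push with waypoints, one click at a time.

```bash
python3 -c "
from h import *
for p in (67.8,62,57,52,47,42): print(p,end=' '); goto(*push(p,0))"
```

```text
67.8 [-0.16, 1.2, 0.07] [0.001, -0.001, 0.0]
62 [0.07, 1.61, 0.07] [0.001, -0.001, 0.102]
57 [0.23, 1.99, 0.07] [0.001, -0.001, 0.189]
52 [0.36, 2.38, 0.07] [0.001, -0.001, 0.276]
47 [0.45, 2.78, 0.07] [0.001, -0.001, 0.363]
42 [0.51, 3.18, 0.07] [0.001, -0.001, 0.451]
```

Emit:
{"op": "jog_arm", "data": {
  "moves": [
    {"fingers": 1,"xyz": [-0.16,0.7,0.05],"angular": [0,0,0]},
    {"fingers": 1,"xyz": [-0.16,1.2,0.05],"angular": [0,0,0]},
    {"fingers": 1,"xyz": [0.07,1.6,0.05],"angular": [0,0,0.1]},
    {"fingers": 1,"xyz": [0.23,2.0,0.05],"angular": [0,0,0.19]},
    {"fingers": 1,"xyz": [0.36,2.4,0.05],"angular": [0,0,0.28]},
    {"fingers": 1,"xyz": [0.45,2.8,0.05],"angular": [0,0,0.36]},
    {"fingers": 1,"xyz": [0.45,2.8,0.05],"angular": [0,0,0.36]}
  ]
}}

```text
clock: 3.38
position: [0.512, 0.0385, 0.1063]
ee_rot: [2.878, 1.258, 0.0]
force: [-0.6, 0.6, -0.3]
width: 0.004
```

```bash
python3 -c "
from h import *
st(); save('top','t2.png',(225,165,385,275),5)
for p in (47,37.8,32,27,22,17): print(p,end=' '); goto(*push(p,0))"
```

```text
3.38 [-0.66  0.48  0.66  2.04 -0.43  0.76 -0.49] [0.512  0.0385 0.1063] [2.878 1.258 0.   ] [-0.6  0.6 -0.3] 0.0
47 [0.04, -0.01, -0.08] [0.0, 0.0, 0.005]
37.8 [0.38, 0.66, -0.08] [0.0, 0.0, 0.166]
32 [0.54, 1.11, -0.08] [0.0, 0.0, 0.267]
27 [0.63, 1.51, -0.08] [0.0, 0.0, 0.354]
22 [0.7, 1.91, -0.08] [0.0, 0.0, 0.441]
17 [0.72, 2.32, -0.08] [0.0, 0.0, 0.529]
```

View pics/t2.png

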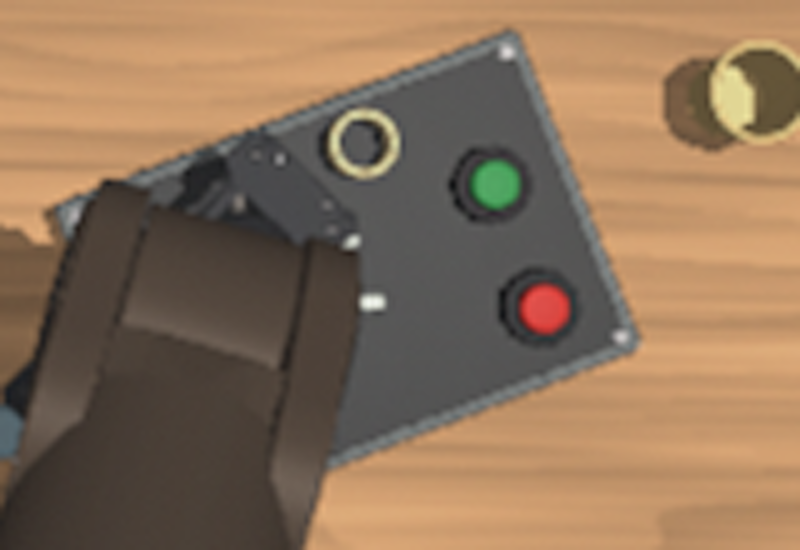

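The arm hides the dial in the top view, but the near-zero force suggests the pointer snapped ahead to 3. Next push, to 4.

Emit:
{"op": "jog_arm", "data": {
  "moves": [
    {"fingers": 1,"xyz": [0.2,0.35,-0.05],"angular": [0,0,0.08]},
    {"fingers": 1,"xyz": [0.38,0.66,-0.05],"angular": [0,0,0.17]},
    {"fingers": 1,"xyz": [0.54,1.1,-0.05],"angular": [0,0,0.27]},
    {"fingers": 1,"xyz": [0.63,1.5,-0.05],"angular": [0,0,0.35]},
    {"fingers": 1,"xyz": [0.7,1.9,-0.05],"angular": [0,0,0.44]},
    {"fingers": 1,"xyz": [0.72,2.3,-0.05],"angular": [0,0,0.53]},
    {"fingers": 1,"xyz": [0.72,2.3,-0.05],"angular": [0,0,0.53]}
  ]
}}

```text
clock: 4.3
position: [0.5332, 0.0282, 0.1067]
ee_rot: [3.107, 0.462, -0.0]
force: [-0.1, 0.3, -0.2]
width: 0.006
```

```bash
python3 -c "
from h import *
st(); a=imaging.get_image('wrist')[:,:,::-1];b=cv2.resize(imaging.get_image('scene')[140:270,140:290,::-1],(443,384))
cv2.imwrite('pics/c3.png',cv2.resize(np.hstack([a[:,100:456],b]),None,fx=1,fy=1))
for p in (17,7.8,2,-3,-8,-13): print(p,end=' '); goto(*push(p,0))"
```

```text
4.3 [-0.71  0.55  0.8   1.99 -0.54  0.82 -0.88] [0.5332 0.0282 0.1067] [ 3.107  0.462 -0.   ] [-0.1  0.3 -0.2] 0.01
17 [0.05, 0.04, -0.03] [-0.0, 0.0, -0.0]
7.8 [0.39, 0.71, -0.03] [-0.0, 0.0, 0.16]
2 [0.55, 1.16, -0.03] [-0.0, 0.0, 0.262]
-3 [0.65, 1.56, -0.03] [-0.0, 0.0, 0.349]
-8 [0.71, 1.96, -0.03] [-0.0, 0.0, 0.436]
-13 [0.74, 2.37, -0.03] [-0.0, 0.0, 0.523]
```

View pics/c3.png

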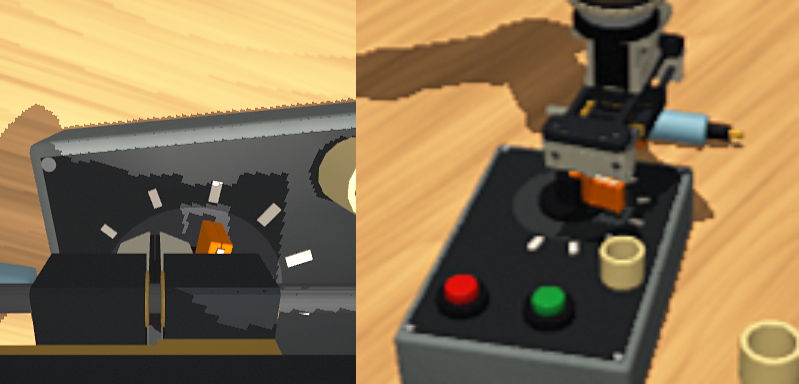

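The wrist part has the pointer aimed at mark (215,192). Marks 5, 6 and 7 remain clockwise at (268,213), (300,258) and (307,313), so this is speed 4. The same push again should give 5.

Emit:
{"op": "jog_arm", "data": {
  "moves": [
    {"fingers": 1,"xyz": [0.2,0.35,-0.03],"angular": [0,0,0.08]},
    {"fingers": 1,"xyz": [0.39,0.7,-0.03],"angular": [0,0,0.16]},
    {"fingers": 1,"xyz": [0.55,1.15,-0.03],"angular": [0,0,0.26]},
    {"fingers": 1,"xyz": [0.65,1.55,-0.03],"angular": [0,0,0.35]},
    {"fingers": 1,"xyz": [0.71,1.9,-0.03],"angular": [0,0,0.43]},
    {"fingers": 1,"xyz": [0.73,2.25,-0.03],"angular": [0,0,0.51]},
    {"fingers": 1,"xyz": [0.73,2.25,-0.03],"angular": [0,0,0.51]}
  ]
}}

```text
clock: 5.28
position: [0.5465, 0.0088, 0.107]
ee_rot: [3.123, -0.336, -0.0]
force: [0.6, 0.0, 0.2]
width: 0.002
```

```bash
python3 -c "
from h import *
st(); a=imaging.get_image('wrist')[:,:,::-1];b=cv2.resize(imaging.get_image('scene')[140:270,140:290,::-1],(443,384))
cv2.imwrite('pics/c4.png',np.hstack([a[:,100:456],b]))
goto(*push(-7,.012)); goto(*push(-7,.012,.2)); goto(*push(-13,0))"
```

```text
5.28 [-0.74  0.63  0.93  1.97 -0.66  0.88 -1.24] [0.5465 0.0088 0.107 ] [ 3.123 -0.336 -0.   ] [0.6 0.  0.2] 0.0
[-0.31, -1.49, -0.0] [-0.0, 0.0, -0.091]
[-0.31, -1.5, -9.3] [-0.0, 0.0, -0.091]
[0.07, 0.11, -0.0] [-0.0, 0.0, 0.014]
```

View pics/c4.png

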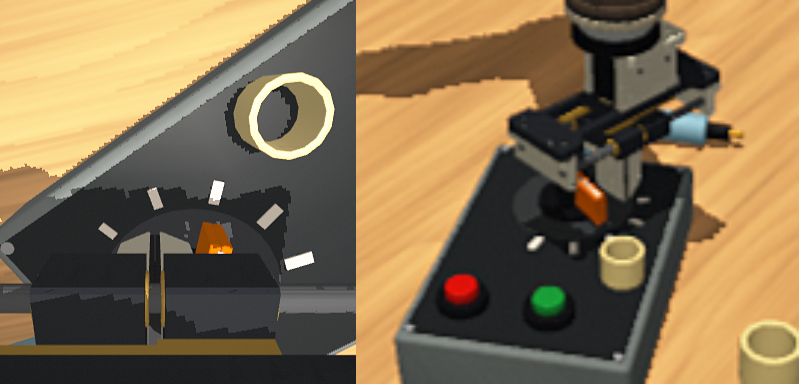

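The pointer now aims at mark (217,192). Two marks remain clockwise, 6 at (270,215) and 7 at (300,260), so it is at speed 5. Next I back off and lift.

Emit:
{"op": "jog_arm", "data": {
  "moves": [
    {"fingers": 1,"xyz": [-0.2,-0.8,0],"angular": [0,0,-0.05]},
    {"fingers": 1,"xyz": [-0.3,-1.5,0],"angular": [0,0,-0.09]},
    {"fingers": 1,"xyz": [-0.3,-1.5,-2],"angular": [0,0,-0.09]},
    {"fingers": 1,"xyz": [-0.3,-1.5,-6],"angular": [0,0,-0.09]},
    {"fingers": 1,"xyz": [-0.3,-1.5,-9],"angular": [0,0,-0.09]},
    {"fingers": 1,"xyz": [-0.3,-1.5,-9],"angular": [0,0,-0.09]}
  ]
}}

```text
clock: 6.12
position: [0.5485, 0.0237, 0.2002]
ee_rot: [-3.134, 0.198, -0.007]
force: [0.2, -0.7, -0.4]
width: 0.006
```

```bash
python3 -c "
from h import *
st(); goto([.580,-.142,.19],-8)
for z in (.085,.09,.095):
  # scene crop s1: green top centre at (327,505)/5 
  print(z,ray('scene',(140+(327-2)/5,140+(506-2)/5),z))"
```

```text
6.12 [-0.85  0.51  1.04  1.87 -0.51  1.05 -1.31] [0.5485 0.0237 0.2002] [-3.134  0.198 -0.007] [ 0.2 -0.7 -0.4] 0.01
[5.21, 16.05, 1.02] [-0.001, -0.005, 0.013]
0.085 [ 0.57959503 -0.13588767  0.085     ]
0.09 [ 0.5833003  -0.14030754  0.09      ]
0.095 [ 0.58700558 -0.14472741  0.095     ]
```

Emit:
{"op": "jog_arm", "data": {
  "moves": [
    {"fingers": 1,"xyz": [1.3,4,0.2],"angular": [0,0,0]},
    {"fingers": 1,"xyz": [2.6,8,0.5],"angular": [0,0,0]},
    {"fingers": 1,"xyz": [3.9,12,0.8],"angular": [0,0,0]},
    {"fingers": 1,"xyz": [5.2,16,1],"angular": [0,0,0.01]},
    {"fingers": 1,"xyz": [5.2,16,1],"angular": [0,0,0.01]}
  ]
}}

```text
clock: 6.75
position: [0.5776, -0.1454, 0.1873]
ee_rot: [3.131, -0.223, 0.0]
force: [-0.5, 1.2, -0.2]
width: 0.002
```

```bash
python3 -c "
from h import *
st(); goto([.580,-.142,.117],-8)
a=imaging.get_image('top')[165:275,225:385,::-1];b=imaging.get_image('scene')[140:270,140:290,::-1]
cv2.imwrite('pics/c5.png',np.hstack([cv2.resize(a,(436,300)),cv2.resize(b,(346,300))]))"
```

```text
6.75 [-0.47  0.59  0.97  1.77 -0.54  1.08 -1.03] [ 0.5776 -0.1454  0.1873] [ 3.131 -0.223  0.   ] [-0.5  1.2 -0.2] 0.0
[0.19, -0.39, 7.03] [0.002, -0.0, -0.003]
```

View pics/c5.png

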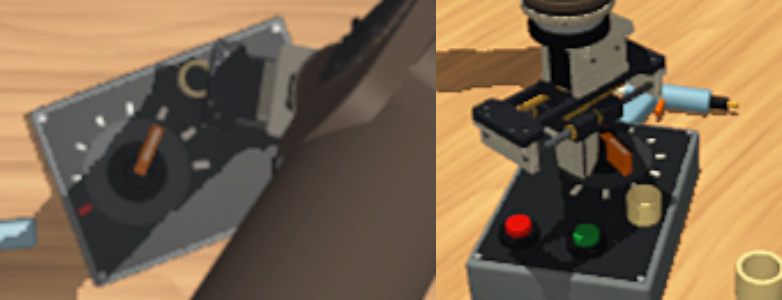

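In the top part the pointer rests on the fifth white mark at (162,113), with 6 at (187,133) and 7 at (202,163) beyond it. Ring, cup and glue gun look unmoved. Next I descend over the green button.

Emit:
{"op": "jog_arm", "data": {
  "moves": [
    {"fingers": 1,"xyz": [0.2,-0.2,2],"angular": [0,0,0]},
    {"fingers": 1,"xyz": [0.2,-0.2,4],"angular": [0,0,0]},
    {"fingers": 1,"xyz": [0.2,-0.2,6],"angular": [0,0,0]},
    {"fingers": 1,"xyz": [0.2,-0.2,7],"angular": [0,0,0]},
    {"fingers": 1,"xyz": [0.2,-0.2,7],"angular": [0,0,0]},
    {"fingers": 1,"xyz": [0.2,-0.2,7],"angular": [0,0,0]}
  ]
}}

```text
clock: 7.6
position: [0.581, -0.1397, 0.1175]
ee_rot: [3.134, -0.214, 0.001]
force: [0.1, 0.7, -0.6]
width: 0.005
```

```bash
python3 -c "
from h import *
st(); goto([.580,-.142,.109],-8)
save('scene','s5.png',(165,165,265,265),6)"
```

```text
7.6 [-0.43  0.67  0.89  1.83 -0.63  0.95 -0.97] [ 0.581  -0.1397  0.1175] [ 3.134e+00 -2.140e-01  1.000e-03] [ 0.1  0.7 -0.6] 0.0
[-0.06, 0.24, 0.85] [0.0, -0.001, 0.003]
```

View pics/s5.png

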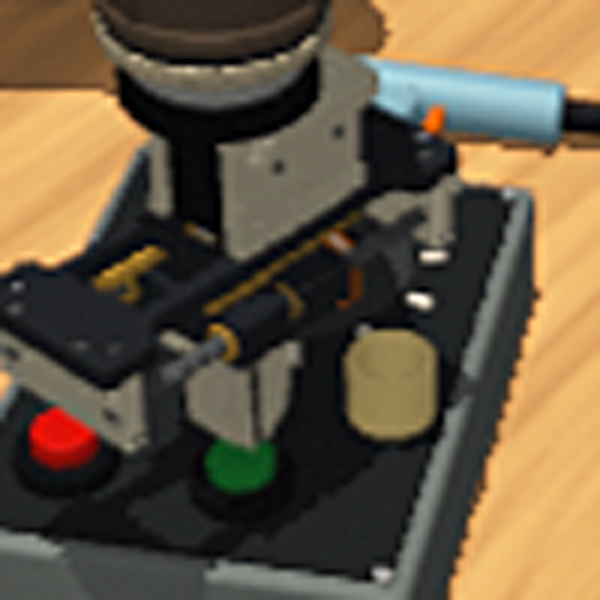

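The tip hangs just above the green button (240,465), and the red button is clear. Pressing gradually.

Emit:
{"op": "jog_arm", "data": {
  "moves": [
    {"fingers": 1,"xyz": [0,0.2,0.5],"angular": [0,0,0]},
    {"fingers": 1,"xyz": [0,0.2,0.8],"angular": [0,0,0]},
    {"fingers": 1,"xyz": [0,0.2,1.0],"angular": [0,0,0]},
    {"fingers": 1,"xyz": [0,0.2,1.2],"angular": [0,0,0]},
    {"fingers": 1,"xyz": [0,0.2,1.2],"angular": [0,0,0]},
    {"fingers": 1,"xyz": [0,0.2,1.2],"angular": [0,0,0]}
  ]
}}

```text
clock: 8.4
position: [0.5804, -0.1415, 0.1052]
ee_rot: [3.134, -0.214, 0.0]
force: [-1.5, -1.3, 3.5]
width: 0.004
```

Emit:
{"op": "jog_arm", "data": {
  "moves": [
    {"fingers": 1,"xyz": [0,0,0.1],"angular": [0,0,0]},
    {"fingers": 1,"xyz": [0,0,0.2],"angular": [0,0,0]},
    {"fingers": 1,"xyz": [0,0,0.3],"angular": [0,0,0]},
    {"fingers": 1,"xyz": [0,0,0.3],"angular": [0,0,0]},
    {"fingers": 1,"xyz": [0,0,0.3],"angular": [0,0,0]}
  ]
}}

```text
clock: 9.02
position: [0.5805, -0.1416, 0.1031]
ee_rot: [-3.134, 0.214, -0.001]
force: [-4.9, 1.0, 18.0]
width: -0.0
```

```bash
python3 -c "
from h import *
st(); save('scene','s6.png',(165,205,245,265),8)"
```

```text
9.03 [-0.41  0.68  0.87  1.84 -0.65  0.93 -0.95] [ 0.5805 -0.1416  0.1031] [-3.134e+00  2.140e-01 -1.000e-03] [-4.9  1.  18. ] -0.0
```

View pics/s6.png

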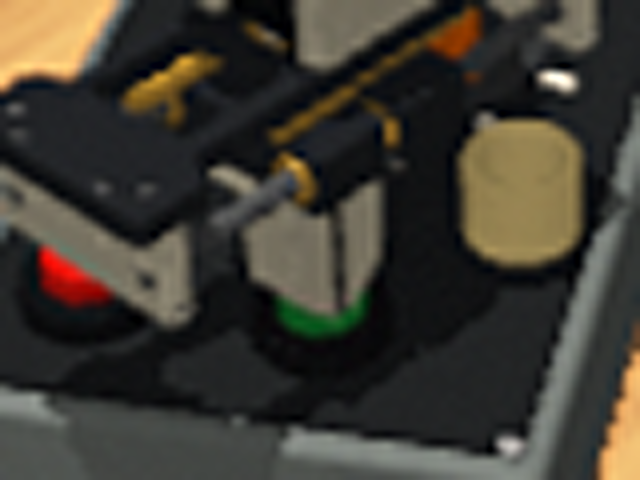

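The tip sits on the green cap at (320,310), which is pushed down into its housing. With 18 N against the 5 N needed, it has bottomed. The red button is up. Now I release and lift away.

Emit:
{"op": "jog_arm", "data": {
  "moves": [
    {"fingers": 1,"xyz": [0,0,-0.6],"angular": [0,0,0]},
    {"fingers": 1,"xyz": [0,0,-2],"angular": [0,0,0]},
    {"fingers": 1,"xyz": [0,0,-5],"angular": [0,0,0]},
    {"fingers": 1,"xyz": [0,0,-9],"angular": [0,0,0]},
    {"fingers": 1,"xyz": [0,4,-13],"angular": [0,0,0]},
    {"fingers": 1,"xyz": [0,10,-15],"angular": [0,0,0]},
    {"fingers": 1,"xyz": [0,16,-15],"angular": [0,0,0]},
    {"fingers": 1,"xyz": [0,20,-15],"angular": [0,0,0]},
    {"fingers": 1,"xyz": [0,20,-15],"angular": [0,0,0]},
    {"fingers": 1,"xyz": [0,20,-15],"angular": [0,0,0]}
  ]
}}

```text
clock: 10.32
position: [0.5535, -0.3384, 0.2519]
ee_rot: [-3.133, 0.213, 0.0]
force: [-0.3, 1.5, 0.2]
width: 0.002
```

```bash
python3 -c "
from h import *
st()
a=imaging.get_image('top')[165:275,225:385,::-1];b=imaging.get_image('scene')[140:270,140:290,::-1]
cv2.imwrite('pics/c7.png',np.hstack([cv2.resize(a,(436,300)),cv2.resize(b,(346,300))]))"
```

```text
10.32 [-0.11  0.61  0.96  1.55 -0.51  1.26 -0.78] [ 0.5535 -0.3384  0.2519] [-3.133  0.213  0.   ] [-0.3  1.5  0.2] 0.0
```

View pics/c7.png

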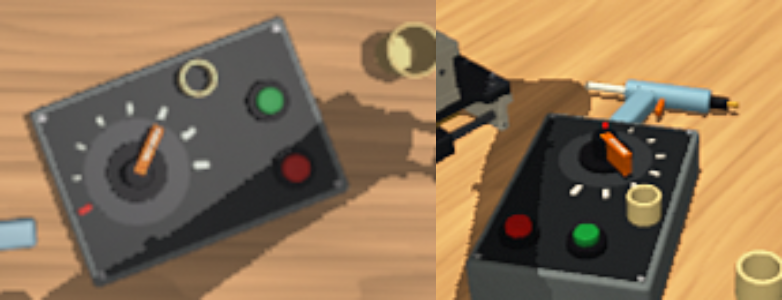

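The pointer is on the fifth white mark at (162,113), green is up again at (587,235), and red is up. Ring (198,78) and cup (412,50) are where they were. Handing in.

```bash
python3 -c "
from h import *
job.sign_off(); st()"
```

```text
the job is handed in; nothing more can be done
the job is handed in; nothing more can be done
```

The selector is at speed five, the start button has been pressed and released, and the job is handed in. No verdict was reported.

- **Selector:** It started at speed 2. I pushed the pointer with the shut fingertips through 3 and 4 to 5, one click per push. I didn't see click 3 directly, because the arm hid the dial; I inferred it from the force dropping to near zero. Clicks 4 and 5 were seen in the wrist pictures.
- **Start button:** I pressed it until the force reached 18 N, against the 5 N needed for full travel, so it had bottomed. The button's travel itself can't be read directly. I then released it and moved the arm clear.
- **Last checks:** At about 10.3 s of the 58 s allowed, the final pictures show:
  - the pointer on the fifth white mark
  - both buttons up
  - the ring, cup and glue gun apparently where they stood, by eye only
  - the arm touching nothing

No check failed. The console fit left up to about 4 mm of error on the dial marks and 8 mm on the panel corners, but neither affected the work.

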